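Lock the press's stop screw with spanner and jam nut

TASK

Lock the stop screw of the printing press: slide the big open-ended spanner fully home onto the lower nut, from the stop pin's side, with its handle lying beside the pin so that the pin keeps the spanner and nut from turning. Then let go of the spanner and swing the jam nut's lever clockwise (seen from above) until it goes tight, with a steady push of about 14 N at its knob held for a moment and never more than about 20 N. The lower nut must keep its setting (at most some ten degrees of slack taken up), so handle everything gently; leave the spanner in place on the nut and the other things on the bench alone.

Things in the scene. Friction and masses are not known exactly. Their poses are not given: they have to be found in the camera images.
- bracket: Black iron bracket, fixed, 255 x 110 mm. Origin on the bench, on the axis of the upright stop screw (23 mm thick, top at z 78 mm); z up; x points from the stop pin to the screw. On its 8 mm slab stand two blocks, tops at z 20 mm, that carry the spanner: one round the screw (x -47 to 52, y -45 to 45 mm) and one under the pin (x -190 to -150, same y); between them is room for fingers.
- stop_pin: Upright steel stop pin of the bracket, 16 mm thick, 35 mm high; origin at its foot on the block, at x -165, y +24, z 20 mm in the bracket's frame. The spanner's handle, turning clockwise with the nut, comes to bear on it after 1 to 12 mm of play.
- lower_nut: Lower hex nut, steel, 36 mm across flats, 22 mm high. Origin on the screw's axis at its underside, 20 mm above the bench. x goes through a corner, within 0.06 rad of the bracket's x; the spanner takes the two flats parallel to x, coming along +x. It turns under about 0.15 N m, less than the jam nut needs (0.3), so the jam nut drags it round unless the spanner holds it.
- nut_corner (a point): Corner of the lower nut on its x axis, 20.8 mm from the screw's axis, half way up.
- lever_knob (a point): Centre of the black knob (upright cylinder 18 mm thick, 38 mm high; centre 84 mm above the bench, 72 mm from the screw's axis) on the slanting 10 mm bar of the jam nut, a 12 mm high hex on the lower nut. Clockwise from above tightens: 0.5 to 1.1 rad with 4 to 5 N at the knob, then the resistance climbs over a few degrees; where must be felt, as the spanner also takes up slack.
- spanner: Big open-ended steel spanner, loose, lying flat, 12 mm thick, 0.5 kg. Origin at the jaw's centre (on the nut's axis when home), on its underside; x points out of the mouth. Jaw 37.2 mm wide, flared at the mouth; prongs end at x +26 mm, throat at x -21.6, head 68 mm wide back to x -42. Handle: bar 22 mm wide, x -42 to -205. Gripped at x -75, the fingers stay between the bracket's blocks.
- handle_end (a point): End of the big spanner's handle, 205 mm behind the jaw's centre, half way up.
- small_spanner: Smaller spanner, too small for the nuts, 175 mm long, 8 mm thick, handle 16 mm wide; same frame as the big one. Not used.
- ink_tin: Ink tin, 72 mm wide, 85 mm high, standing; origin under its centre. Not used.
- medium_jar: Small amber jar, 60 mm wide, 75 mm high, standing; origin under its centre. Not used.
- lino_block: Wooden printing block, 110 x 80 x 22 mm, lying; origin under its centre. Not used.
Things that resemble listed ones, but are neither listed nor needed, are in the scene too. What is shaped like the spanner but green or yellow is not meant.

How it is judged:
By the outcome, as a careful person would: the job done as asked, in the order asked, and still so for the second after the job is handed in, with the robot touching nothing.
It also fails if it takes over 72 s, if anything falls off the work surface, if the arm or the gripper's body presses on something with over 40 N, if the wrist force passes 120 N, or if a joint passes its speed limit or range.

ROBOT

A 6-joint arm with a two-finger parallel gripper is mounted at the origin on the work surface. World frame = base frame: x ahead of the robot, y to its left, z up, the work surface at z = 0. Lengths are in m, angles in degrees, forces in N, time in s.
With the tool pointing down it reaches from about 0.35 to 0.875 m from the base axis. Payload 4.2 kg.
Tool frame: the origin (TCP) lies between the finger pads; the fingertips stand 25 mm ahead of it and the grasp point (between the pads) lies 6 mm ahead of it (r.tips_ahead is the distance from the TCP to the fingertips, in m); z points along the fingers, y is the direction in which the jaws open and shut (so a half turn about z gives the same grasp; the last joint's range is limited). The gripper opens to 87 mm and grips with 3 to 60 N. Pads are 19 mm wide; open, the fingers measure 117 mm over their backs; the gripper's body (75 mm by 190 mm) begins 51 mm behind the grasp point.
Start: joints at [-61.96, 22.042, 0.453, 0, -68.411, -14.817], TCP at [0.143, -0.608, 0.248] pointing down, gripper open.
Joint ranges: [-179.83, 179.83], [-69.29, 118.12], [-61.27, 80.66], [-181.25, 117.63], [-171.15, -9.14], [-177.46, 177.46]. Speed limits (degrees/s): [159.86, 159.86, 180, 180, 180, 180].

INTERFACE

Orientations are given as a 3x3 rotation matrix whose columns are the frame's x, y, z axes.
In Python, from station import r, vision, finish_job gives the robot as it stands.
- The arm moves only by the shell command python3 -m jog 'ROWS'. ROWS is a JSON object of lists of equal length, an entry for each row: "rot": the turn, a rotation vector about the world's x, y, z in degrees, a list of three; "delta_pos": the shift along the world's x, y, z in mm, a list of three; "grip": the opening in per cent of the stroke, from 0 (shut) to 100 (fully open). A call has 1 to 10 rows; each row shifts and turns the commanded pose from where the row before left it; what a row does not reach is not made up. A row lasts 1/12 s, in which the tool goes at most 41.7 mm and 7.16 degrees, less where a joint would pass 70% of its speed; a pose out of reach is approached as far as the arm can. A call with a gripper value outside its range is refused whole. The fingers move at their own pace and stop on an object; the grip force is fixed at half the most. Time passes only in rows, so rows that do not move let the fingers close. It gives the time, the measured TCP pose, the force and the opening at its end, in the units of the state.
- r.sense(): the state, without advancing time (a new reading comes with each control period).
- vision.capture(name): name is "scene" or "top"; returns a dict with "frame" (420x560x3 uint8, red, green, blue), "K" (3x3 intrinsics, pixels), "k1" (the pictures are not rectified: a ray, as slopes to the right and down, at radius r is drawn at 1 + k1 r^2 times it, then the intrinsics apply), "xyz" and "orientation" of the camera in the world. Camera axes: x right, y up, looking along -z (the intrinsics and any distortion apply to the point x, -y, -z); pixel columns grow to the right and rows downward; lengths in m; the calibration is good to about 2 mm. A picture is of the moment at which its call begins. There is no depth.
- finish_job(): hands the job in, once; it reports no verdict.
The state is a dict: "time_s": time; "joints": joint angles; "joint_velocities": joint speeds; "effort": joint torques, N m; "tcp_pos": TCP position; "ee_rot": TCP orientation; "wrist_force": force on the tool from outside, world axes, zero at the start; "moment": the same for the moment, N m; "gripper_width": opening from 0.0 (shut) to 1.0 (fully open).
Only numpy, scipy, OpenCV 4.12 (cv2) and the standard library are available. Lean on these libraries where they do the work, as an engineer would, in place of code of your own. Each camera call takes 0.05 s, during which the arm holds its last target. There are 200 camera calls.

## Working session

There is one attempt and no reset: what is moved stays moved. The work goes in short steps, Python scripts to look and compute and a shell command to move; the robot and the scene stay as the last step left them, time stands still between calls to the robot, and variables do not carry over. Pictures are saved under pics/ and viewed, about 8 in all and at most 12, crops included, and the job is handed in when it is done.

```bash
mkdir -p pics; ls; cat > h.py <<'E'
import numpy as np, cv2
from station import r, vision, finish_job
def cap(n):
    return vision.capture(n)
def ray(c,u,v):
    K=c["K"];K=np.array(K)
    xd=np.array([(u-K[0,2])/K[0,0],(v-K[1,2])/K[1,1]])
    x=xd.copy()
    for _ in range(30): x=xd/(1+c["k1"]*(x@x))
    d=np.array(c["orientation"])@np.array([x[0],-x[1],-1.0])
    return np.array(c["xyz"]),d
def onz(c,u,v,z):
    o,d=ray(c,u,v); return o+d*(z-o[2])/d[2]
def proj(c,p):
    q=np.array(c["orientation"]).T@(np.array(p)-np.array(c["xyz"]))
    x=np.array([q[0],-q[1]])/-q[2]; x=x*(1+c["k1"]*(x@x)); K=np.array(c["K"])
    return np.array([K[0,0]*x[0]+K[0,2],K[1,1]*x[1]+K[1,2]])
def save(c,fn,box=None,s=1):
    f=c["frame"][:,:,::-1]
    if box: f=f[box[1]:box[3],box[0]:box[2]]
    cv2.imwrite(fn,cv2.resize(f,None,fx=s,fy=s,interpolation=cv2.INTER_CUBIC))
E
python3 - <<'E'
from h import *
import pickle
for n in("scene","top"):
    c=cap(n);save(c,f"pics/{n}0.png");pickle.dump(c,open(n+"0.pkl","wb"))
    print(n,c["K"],c["k1"],c["xyz"],c["orientation"])
s=r.sense();print(s)
E
```

```text
pics
scene [[424.54534414   0.         276.33781269]
 [  0.         424.54534414 217.44403304]
 [  0.           0.           1.        ]] -0.11546723559203055 [ 1.21468776 -0.12353674  0.96551436] [[ 0.2703051  -0.74257098  0.61279972]
 [ 0.96259355  0.19609529 -0.18697671]
 [ 0.01867635  0.64041781  0.7677996 ]]
top [[419.0679779    0.         283.01330059]
 [  0.         419.0679779  204.59240514]
 [  0.           0.           1.        ]] -0.10238890856787446 [0.36581811 0.05683886 1.05442288] [[-0.0041741   0.99138323 -0.13092698]
 [-0.99998586 -0.00456975 -0.00272161]
 [-0.00329646  0.13091377  0.99138828]]
{'time_s': 0.1, 'joints': array([-6.19599568e+01,  2.20875651e+01,  3.88385315e-01, -2.47778886e-02,
       -6.84124491e+01, -1.48163281e+01]), 'joint_velocities': array([ 0.08767124, -0.13456194,  0.28142811,  0.14093538,  0.08767076,
        0.08164202]), 'effort': array([ 1.60864231e-03, -3.91692674e+01,  1.87935591e+01,  4.23194468e+00,
        1.34358896e-02, -6.75107935e-05]), 'tcp_pos': array([ 0.1428742 , -0.60795002,  0.24656291]), 'ee_rot': array([[-9.73520747e-01, -2.28597989e-01, -5.60933508e-04],
       [-2.28598651e-01,  9.73518882e-01,  1.90860320e-03],
       [ 1.09776509e-04,  1.98629346e-03, -9.99998021e-01]]), 'wrist_force': array([-0.47620685, -0.15956147,  0.27979049]), 'moment': array([ 0.01882678,  0.00626556, -0.02089366]), 'gripper_width': 1.0005445695322484}
```

View pics/scene0.png

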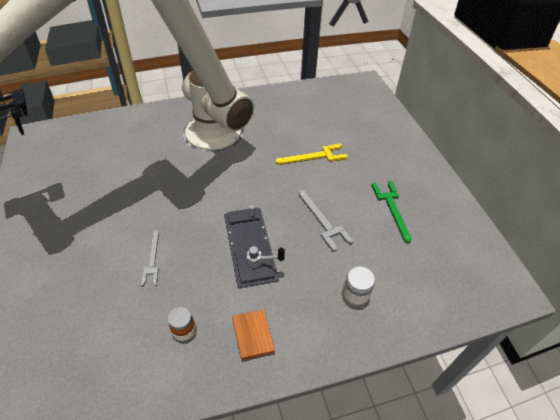

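View pics/top0.png

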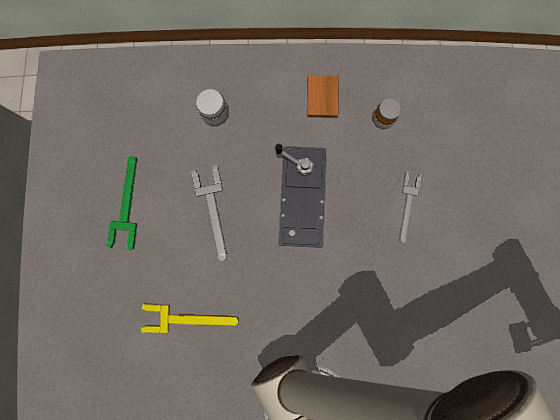

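The top view shows the big grey spanner with its jaw at (207,185) and handle end at (222,257). The bracket has its screw at (305,165), pin at (292,233) and knob at (279,149).

These could be mistaken for the spanner:
- grey small spanner (408,205), which is shorter
- green one (125,205)
- yellow one (190,320)

I choose the grey one at (213,212), and will check it in a crop.

```bash
python3 - <<'E'
from h import *
import pickle
c=pickle.load(open("top0.pkl","rb"))
save(c,"pics/crop1.png",(180,135,335,265),5)
f=c["frame"].astype(int)
hsv=cv2.cvtColor(c["frame"],cv2.COLOR_RGB2HSV)
for nm,(x0,y0,x1,y1) in dict(big=(185,160,235,268),small=(395,165,430,250)).items():
    g=f[y0:y1,x0:x1].mean(2); m=(g>135).astype(np.uint8)
    n,l,st,ce=cv2.connectedComponentsWithStats(m); k=1+st[1:,4].argmax(); m=(l==k)
    v,u=np.nonzero(m)
    P=np.array([onz(c,a+x0,b+y0,.012 if nm=='big' else .008)[:2] for a,b in zip(u,v)])
    rect=cv2.minAreaRect(P.astype(np.float32)*1000)
    print(nm,m.sum(),np.median(g),rect, cv2.boxPoints(rect).round(1).tolist())
for nm,u,v,z in [("screwtop",305,163,.078),("pintop",292,233,.055),("knobtop",279,149,.103)]:
    print(nm,onz(c,u,v,z))
E
```

```text
big 859 115.66666666666667 ((482.49853515625, 235.390380859375), (239.425048828125, 68.15483093261719), 12.913370132446289) [[358.20001220703125, 241.89999389648438], [373.3999938964844, 175.39999389648438], [606.7999877929688, 228.89999389648438], [591.5999755859375, 295.3999938964844]]
small 355 116.33333333333333 ((498.6881103515625, -254.09373474121094), (36.179725646972656, 181.3441162109375), 73.23115539550781) [[406.70001220703125, -245.3000030517578], [580.2999877929688, -297.6000061035156], [590.7000122070312, -262.8999938964844], [417.1000061035156, -210.60000610351562]]
screwtop [0.59454922 0.00668275 0.078     ]
pintop [0.42935907 0.03843196 0.055     ]
knobtop [0.62245997 0.06827629 0.103     ]
```

View pics/crop1.png

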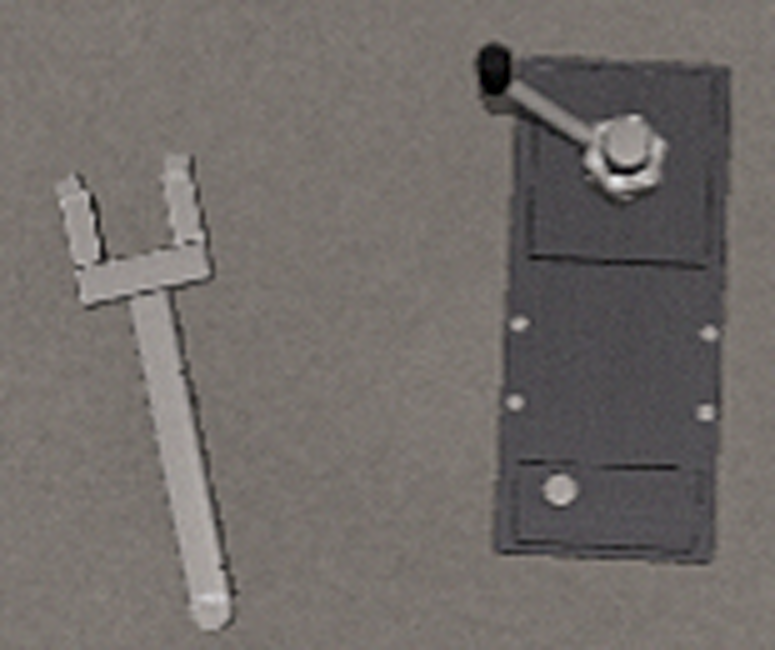

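The crop confirms it. The spanner is plain grey with a 68 mm head and about 235 mm long, and lies with its mouth toward +x. The small one has a 36 mm head. Next I refine the poses.

```bash
python3 - <<'E'
from h import *
import pickle
c=pickle.load(open("top0.pkl","rb"));s=pickle.load(open("scene0.pkl","rb"))
# spanner handle
def mask(c,x0,y0,x1,y1,fn):
    f=c["frame"][y0:y1,x0:x1].astype(int); m=fn(f).astype(np.uint8)
    n,l,st,ce=cv2.connectedComponentsWithStats(m); k=1+st[1:,4].argmax(); v,u=np.nonzero(l==k); return u+x0,v+y0
for nm,cc,box in(("top",c,(185,160,235,268)),("scene",s,(290,180,360,255))):
    u,v=mask(cc,*box,lambda f:f.mean(2)>135)
    P=np.array([onz(cc,a,b,.012)[:2] for a,b in zip(u,v)])*1000
    ends=P[:,0].min(),P[:,0].max()
    H=P[(P[:,0]<530)&(P[:,0]>385)]
    a=cv2.fitLine(H.astype(np.float32),cv2.DIST_L2,0,.01,.01).ravel()
    d=a[:2]*np.sign(a[0]); n=np.array([-d[1],d[0]])
    t=(P-a[2:])@d; w=(P-a[2:])@n; wh=(H-a[2:])@n
    print(nm,len(P),"yaw",np.degrees(np.arctan2(d[1],d[0])),"t",t.min(),t.max(),t.max()-t.min(),"w",w.min(),w.max(),"handle w",wh.min(),wh.max())
    end=a[2:]+d*t.min(); tip=a[2:]+d*t.max(); print(" end",end,"tip",tip)
# bracket outline
for nm,cc,box in(("top",c,(272,140,332,255)),("scene",s,(220,200,285,292))):
    def fn(f):
        return (f.mean(2)<85)
    u,v=mask(cc,*box,fn)
    P=np.array([onz(cc,a,b,.008)[:2] for a,b in zip(u,v)]).astype(np.float32)*1000
    R=cv2.minAreaRect(P);print(nm,"bracket",len(P),R)
# pin & screw tops two views: bright blobs
def blob(cc,x0,y0,x1,y1,th):
    g=cc["frame"][y0:y1,x0:x1].astype(int).mean(2)
    u,v=mask(cc,x0,y0,x1,y1,lambda f:f.mean(2)>th); return u.min(),u.max(),v.min(),v.max(),u.mean(),v.mean(),len(u)
print("pin top",blob(c,284,226,300,240,110)); print("pin scene",blob(s,244,200,262,222,110))
save(s,"pics/crop2.png",(215,195,365,295),5)
E
```

```text
top 859 yaw 12.879088 t -92.95846159180724 146.4517034777531 239.41016506956035 w -34.66825890266762 33.508961222819806 handle w -9.417798080470074 29.742008010822477
 end [365.65567408 209.32762999] tip [599.04290377 262.69080447]
scene 4971 yaw -76.77334 t -163.9650967132182 174.23108806024894 338.19618477346717 w -154.6016299341858 181.93086143275582 handle w -91.39979126330702 85.87531650140401
 end [421.95586592 417.87577236] tip [499.33645277  88.65107483]
top bracket 3849 ((530.3514404296875, 17.800369262695312), (128.62770080566406, 265.1839904785156), 88.8873519897461)
scene bracket 1998 ((526.8147583007812, 16.969844818115234), (123.3400650024414, 259.7088317871094), 86.70052337646484)
pin top (np.int64(289), np.int64(294), np.int64(230), np.int64(235), np.float64(291.5), np.float64(232.5), 32)
pin scene (np.int64(244), np.int64(261), np.int64(200), np.int64(210), np.float64(252.37735849056602), np.float64(203.9559748427673), 159)
```

View pics/crop2.png

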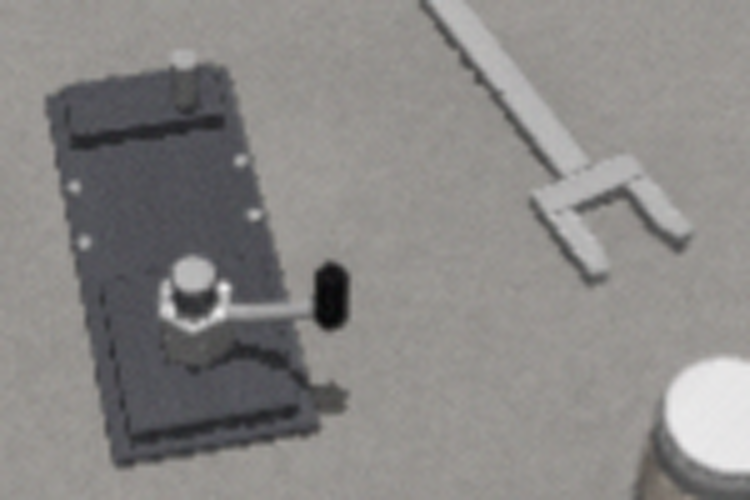

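The scene crop shows the screw top at (253.3,248.5), the pin top at (251.3,205.9), the knob at about (281,254), and four rivets. I triangulate these with the top view.

```bash
python3 - <<'E'
from h import *
import pickle
c=pickle.load(open("top0.pkl","rb"));s=pickle.load(open("scene0.pkl","rb"))
T=lambda x,y:(x/5+180-.5,y/5+135-.5); S=lambda x,y:(x/5+215-.5,y/5+195-.5)
def tri(a,b):
    (o1,d1),(o2,d2)=ray(c,*a),ray(s,*b)
    k=np.linalg.lstsq(np.c_[d1,-d2],o2-o1,rcond=None)[0]; p,q=o1+k[0]*d1,o2+k[1]*d2
    return (p+q)*500,np.linalg.norm(p-q)*1000
pts=dict(screw=(T(627,140),S(194,270)),pin=(T(561,489),S(184,57)),r1=(T(518,323),S(254,214)),r2=(T(709,333),S(84,242)),r3=(T(515,402),S(241,160)),r4=(T(706,412),S(73,187)),knob=(T(494,68),S(331,296)))
for n,(a,b) in pts.items():
    p,e=tri(a,b); print(n,p.round(1),"gap",e.round(1))
z=dict(screw=78,pin=55,r1=8,r2=8,r3=8,r4=8)
for n,h in z.items(): print(n,"top",(onz(c,*pts[n][0],h/1000)*1e3).round(1)[:2],"scene",(onz(s,*pts[n][1],h/1000)*1e3).round(1)[:2])
# corners of slab
for nm,cc,F,C in(("top",c,T,[(520,58),(730,66),(712,562),(498,552)]),("scene",s,S,[(317,430),(120,463),(48,95),(230,65)])):
    Q=np.array([onz(cc,*F(*q),.008)*1e3 for q in C])[:,:2]
    print(nm,Q.round(1).tolist(), [np.degrees(np.arctan2(*(Q[i]-Q[j])[::-1])).round(2) for i,j in((0,3),(1,2))], [np.linalg.norm(Q[i]-Q[j]).round(1) for i,j in((0,3),(1,2),(0,1),(2,3))],Q.mean(0))
# spanner via corner points, both views, z=12
for nm,cc,F,C in(("top",c,T,[(211,628),(142,296)]),("scene",s,S,[(690,235),(597,277),(575,172),(628,157),(535,195)])):
    print(nm,[(onz(cc,*F(*q),.012)*1e3).round(1)[:2].tolist() for q in C])
# handle edges in top: row profile
g=c["frame"].astype(float).mean(2)
for v in range(196,250,4):
    row=g[v,195:235]; x=np.arange(195,235); w=np.clip(row-125,0,None); w[(abs(x-(209+(v-194)*.205))>6)]=0
    u=(w*x).sum()/w.sum(); print(v,round(u,2),(onz(c,u,v,.012)*1e3).round(1)[:2],end=";")
E
```

```text
screw [594.6   6.9  82.8] gap 0.5
pin [430.9  39.6  58. ] gap 0.9
r1 [517.1  59.   13.7] gap 0.8
r2 [511.6 -37.   13.3] gap 1.2
r3 [477.4  61.2  13.4] gap 0.3
r4 [471.8 -35.   12.9] gap 1.4
knob [629.5  69.8  84.9] gap 0.8
screw top [595.8   6.9] scene [591.1   7.4]
pin top [431.   39.1] scene [428.4  40.7]
r1 top [518.   59.4] scene [512.9  59.7]
r2 top [512.5 -36.9] scene [507.5 -37.2]
r3 top [477.9  61.1] scene [473.2  62.4]
r4 top [472.4 -34.8] scene [467.8 -35.2]
top [[655.7, 57.8], [651.1, -50.2], [397.3, -36.7], [402.8, 69.9]] [np.float64(-2.73), np.float64(-3.05)] [np.float64(253.2), np.float64(254.1), np.float64(108.1), np.float64(106.7)] [526.73898063  10.22177032]
scene [[658.6, 55.4], [651.5, -48.5], [396.4, -35.6], [401.0, 74.3]] [np.float64(-4.18), np.float64(-2.9)] [np.float64(258.3), np.float64(255.4), np.float64(104.2), np.float64(110.0)] [526.88692865  11.38177718]
top [[365.5, 212.1], [532.1, 249.5]]
scene [[593.4, 292.2], [606.9, 231.0], [534.0, 244.9], [531.5, 278.6], [543.8, 216.9]]
196 209.48 [526.2 245.3];200 210.15 [516.  243.4];204 211.07 [505.8 240.9];208 211.97 [495.7 238.4];212 212.79 [485.5 236.2];216 213.92 [475.4 233.1];220 214.56 [465.3 231.4];224 215.19 [455.3 229.6];228 216.07 [445.2 227.3];232 216.97 [435.2 224.8];236 217.79 [425.2 222.7];240 218.69 [415.3 220.3];244 219.45 [405.3 218.2];248 219.94 [395.4 216.9];
```

Bracket: origin about (595, 7), yaw −3.0°. The pin predicted from this is (431.5, 39.6), against (430.9, 39.6) triangulated. Spanner: origin about (571, 255), yaw about 12.5°, with the grip point at x −75, about (498, 239). I'll approach above it.

```bash
python3 -m jog '{"delta_pos":[[18,12,0],[35,30,0],[38,32,0],[38,32,0],[38,32,0],[38,32,0],[38,32,0],[38,32,0],[38,32,0],[36,34,0]],"rot":[[0,0,0],[0,0,0],[0,0,0],[0,0,0],[0,0,0],[0,0,0],[0,0,0],[0,0,0],[0,0,0],[0,0,-0.5]],"grip":[100,100,100,100,100,100,100,100,100,100]}'
python3 -m jog '{"delta_pos":[[0,38,0],[0,38,0],[0,38,0],[0,38,0],[0,38,0],[0,38,0],[0,38,0],[0,38,0],[0,38,0],[0,38,0]],"rot":[[0,0,0],[0,0,0],[0,0,0],[0,0,0],[0,0,0],[0,0,0],[0,0,0],[0,0,0],[0,0,0],[0,0,0]],"grip":[100,100,100,100,100,100,100,100,100,100]}'
```

```text
time_s: 0.93
tcp_pos: [0.4473, -0.3512, 0.2472]
ee_rot: [[-0.975, -0.22, -0.0], [-0.22, 0.975, 0.0], [0.0, 0.0, -1.0]]
wrist_force: [0.5, -0.7, 0.2]
gripper_width: 1.001
time_s: 1.77
tcp_pos: [0.4453, 0.0289, 0.2475]
ee_rot: [[-0.975, -0.22, -0.0], [-0.22, 0.975, 0.0], [0.0, 0.0, -1.0]]
wrist_force: [0.6, 0.6, 0.1]
gripper_width: 0.999
```

```bash
python3 -m jog '{"delta_pos":[[8,35,0],[9,35,0],[9,35,0],[9,35,-20],[9,35,-30],[9,35,-30],[0,0,-30],[0,0,-20],[0,0,-10],[0,0,0]],"rot":[[0,0,0],[0,0,0],[0,0,0],[0,0,0],[0,0,0],[0,0,0],[0,0,0],[0,0,0],[0,0,0],[0,0,0]],"grip":[100,100,100,100,100,100,100,100,100,100]}'
python3 -m jog '{"delta_pos":[[0,0,-20],[0,0,-20],[0,0,-15],[0,0,-12],[0,0,-7],[0,0,-4],[0,0,-1],[0,0,0]],"rot":[[0,0,0],[0,0,0],[0,0,0],[0,0,0],[0,0,0],[0,0,0],[0,0,0],[0,0,0]],"grip":[100,100,100,100,100,100,100,100]}'
python3 - <<'E'
from h import *
s=r.sense();print(s["tcp_pos"],s["wrist_force"])
E
```

```text
time_s: 2.6
tcp_pos: [0.4956, 0.2283, 0.1116]
ee_rot: [[-0.975, -0.22, -0.005], [-0.22, 0.975, -0.004], [0.006, -0.003, -1.0]]
wrist_force: [0.3, -0.2, 0.1]
gripper_width: 0.998
time_s: 3.27
tcp_pos: [0.4975, 0.2296, 0.0361]
ee_rot: [[-0.975, -0.22, 0.001], [-0.22, 0.975, 0.001], [-0.001, 0.001, -1.0]]
wrist_force: [-0.5, 0.2, -0.1]
gripper_width: 1.002
[0.49752319 0.22955371 0.03614719] [-0.52040297  0.16018039 -0.08270093]
```

```bash
python3 -m jog '{"delta_pos":[[0,5,0],[0,4,-4],[0,0,-4],[0,0,0],[0,0,0],[0,0,0],[0,0,0]],"rot":[[0,0,0],[0,0,0],[0,0,0],[0,0,0],[0,0,0],[0,0,0],[0,0,0]],"grip":[100,100,100,45,35,30,30]}'
python3 -m jog '{"delta_pos":[[0,0,0],[0,0,0],[0,0,0],[0,0,0],[0,0,0],[0,0,0],[0,0,0],[0,0,0]],"rot":[[0,0,0],[0,0,0],[0,0,0],[0,0,0],[0,0,0],[0,0,0],[0,0,0],[0,0,0]],"grip":[25,20,15,10,5,5,5,5]}'
```

```text
time_s: 3.85
tcp_pos: [0.497, 0.2383, 0.0273]
ee_rot: [[-0.975, -0.22, -0.0], [-0.22, 0.975, -0.0], [0.0, -0.0, -1.0]]
wrist_force: [-0.5, 0.2, -0.3]
gripper_width: 0.784
time_s: 4.52
tcp_pos: [0.497, 0.2384, 0.0273]
ee_rot: [[-0.975, -0.22, 0.0], [-0.22, 0.975, 0.0], [-0.0, 0.0, -1.0]]
wrist_force: [-0.7, 0.9, 0.2]
gripper_width: 0.249
```

Gripped: opening 21.7 mm against the 22 mm handle. Lift, turn by −15.7° and carry to the start of the approach, well above the pin.

```bash
python3 -m jog '{"delta_pos":[[0,0,3],[0,0,8],[0,0,12],[0,0,14],[0,0,14],[0,0,14],[0,0,10],[-4,-10,5],[-4,-18,0],[-4,-24,0]],"rot":[[0,0,0],[0,0,0],[0,0,0],[0,0,0],[0,0,0],[0,0,0],[0,0,0],[0,0,-1.2],[0,0,-2.5],[0,0,-2.5]],"grip":[5,5,5,5,5,5,5,5,5,5]}'
python3 -m jog '{"delta_pos":[[-4,-28,0],[-4,-28,0],[-4,-28,0],[-4,-28,0],[-4,-26,0],[-5,-20,0],[-4,-10,0],[0,-4,0],[0,0,0],[0,0,0]],"rot":[[0,0,-2.5],[0,0,-2.5],[0,0,-2.5],[0,0,-2],[0,0,0],[0,0,0],[0,0,0],[0,0,0],[0,0,0],[0,0,0]],"grip":[5,5,5,5,5,5,5,5,5,5]}'
python3 - <<'E'
from h import *
import pickle
for n in("scene","top"):
    c=cap(n);pickle.dump(c,open(n+"1.pkl","wb"))
    if n=="scene": a=c["frame"][170:300,190:330]
    else: b=c["frame"][135:285,260:350]
a=cv2.resize(a,None,fx=4,fy=4,interpolation=2);b=cv2.resize(b,None,fx=3.4667,fy=3.4667,interpolation=2)[:520]
h=max(a.shape[0],b.shape[0]);o=np.zeros((h,a.shape[1]+b.shape[1],3),np.uint8);o[:a.shape[0],:a.shape[1]]=a;o[:b.shape[0],a.shape[1]:]=b
print(o.shape);cv2.imwrite("pics/up1.png",cv2.resize(o,None,fx=.9,fy=.9)[:,:,::-1])
E
```

```text
time_s: 5.35
tcp_pos: [0.4843, 0.186, 0.1073]
ee_rot: [[-0.994, -0.112, -0.0], [-0.112, 0.994, 0.0], [0.0, 0.0, -1.0]]
wrist_force: [1.1, -0.0, -6.2]
gripper_width: 0.247
time_s: 6.18
tcp_pos: [0.4565, 0.0147, 0.1075]
ee_rot: [[-0.999, 0.052, 0.001], [0.052, 0.999, 0.0], [-0.001, 0.0, -1.0]]
wrist_force: [0.4, 0.3, -6.2]
gripper_width: 0.247
(520, 872, 3)
```

View pics/up1.png

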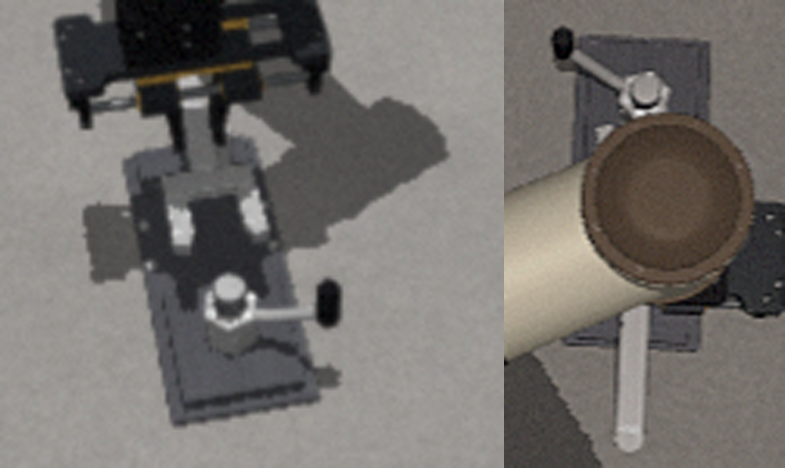

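```bash
python3 - <<'E'
from h import *
import pickle
s=pickle.load(open("scene1.pkl","rb"));c=pickle.load(open("top1.pkl","rb"))
S=lambda x,y:(x/3.6+190-.4,y/3.6+170-.4); T=lambda x,y:((x-504)/3.12+260-.4,y/3.12+135-.4)
t=np.array([456.5,14.7]);R=np.array([[.9986,-.0523],[.0523,.9986]]) # into frame of yaw -3
d=lambda p:(R@(p[:2]*1e3-t)).round(1)
for q in[(172,248),(191,248),(250,234),(268,231)]: print("prong bottom/front",d(onz(s,*S(*q),.080)))
for q in[(160,178),(253,165)]: print("crossbar back corners",d(onz(s,*S(*q),.092)))
for q in[(194,82)]: print(q)
print("end",d(onz(c,*T(629,451),.092)))
g=c["frame"].astype(float).mean(2)
for v in range(238,275,3):
    x=np.arange(290,312); w=np.clip(g[v,290:312]-g[v,290:312].max()*.85,0,None)
    print(v,d(onz(c,(w*x).sum()/w.sum(),v,.092)),end=";")
# bracket in this picture predicted vs screw/pin
print(proj(c,[.595,.007,.078]),"seen",T(646,89)," ",proj(s,[.595,.007,.078]),"seen",S(230,288))
E
```

```text
prong bottom/front [ 96.2 -35.1]
prong bottom/front [ 99.  -21.7]
prong bottom/front [95.3 22.6]
prong bottom/front [95.3 36. ]
crossbar back corners [ 39.4 -34.1]
crossbar back corners [41.1 35.8]
(194, 82)
end [-134.7    0.6]
238 [-41.1  -0.2];241 [-48.    0.7];244 [-54.9   0.5];247 [-61.8   1. ];250 [-68.6   1. ];253 [-75.5   1.3];256 [-82.3   1. ];259 [-89.1   0.9];262 [-95.9   0.7];265 [-102.8    0.9];268 [-109.5    0.7];271 [-116.3    0.6];274 [-123.1   -0.5];[304.86471228 162.81589903] seen (305.1128205128205, 163.12564102564102)   [253.51159751 249.72233415] seen (253.48888888888888, 249.6)
```

The spanner sits in hand as expected. The jaw centre is 70.5 mm ahead of the TCP, 231 mm total length checks out, and the camera reads y about 0.6 mm high. I lower it to the nut's level on the approach line.

```bash
python3 -m jog '{"delta_pos":[[0,-1,-5],[0,0,-9],[0,0,-10],[0,0,-10],[0,0,-9],[0,0,-7],[0,0,-4],[0,0,-3],[0,0,-1],[0,0,0]],"rot":[[0,0,0],[0,0,0],[0,0,0],[0,0,0],[0,0,0],[0,0,0],[0,0,0],[0,0,0],[0,0,0],[0,0,0]],"grip":[5,5,5,5,5,5,5,5,5,5]}'
python3 - <<'E'
from h import *
import pickle
s=r.sense();print(s["tcp_pos"],s["wrist_force"],s["moment"])
c=cap("scene");pickle.dump(c,open("scene2.pkl","wb"));save(c,"pics/low.png",(205,180,305,280),6)
E
```

```text
time_s: 7.12
tcp_pos: [0.4561, 0.0133, 0.0492]
ee_rot: [[-0.999, 0.052, 0.0], [0.052, 0.999, -0.0], [-0.0, -0.0, -1.0]]
wrist_force: [0.9, -0.4, -5.3]
gripper_width: 0.251
[0.45613519 0.01334234 0.04924849] [ 0.86847797 -0.43142116 -5.25341306] [-0.05304392  0.05719749 -0.03164377]
```

View pics/low.png

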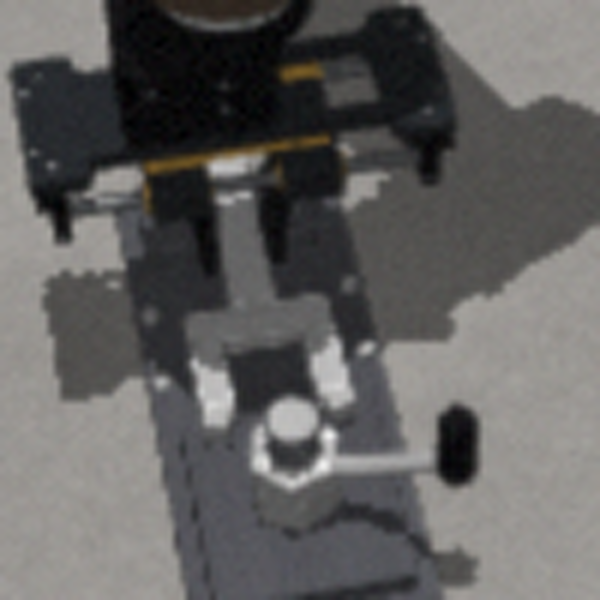

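Jaw aligned with the nut, with prong tips at crop (215,420)/(340,400) just short of the nut at (290,470). Slide along +x gently, watching the forces.

```bash
python3 -m jog '{"delta_pos":[[3,0.2,-0.5],[5,-0.2,-0.5],[5,-0.3,0],[4,-0.2,0],[0,0,0],[0,0,0]],"rot":[[0,0,0],[0,0,0],[0,0,0],[0,0,0],[0,0,0],[0,0,0]],"grip":[5,5,5,5,5,5]}'
python3 -m jog '{"delta_pos":[[2,-0.1,0],[3,-0.15,0],[3,-0.15,0],[3,-0.15,0],[2,-0.1,0],[0,0,0],[0,0,0]],"rot":[[0,0,0],[0,0,0],[0,0,0],[0,0,0],[0,0,0],[0,0,0],[0,0,0]],"grip":[5,5,5,5,5,5,5]}'
python3 - <<'E'
from h import *
s=r.sense();print(s["tcp_pos"],s["wrist_force"],s["moment"])
E
```

```text
time_s: 7.67
tcp_pos: [0.4733, 0.0128, 0.0483]
ee_rot: [[-0.999, 0.052, 0.0], [0.052, 0.999, 0.0], [-0.0, 0.0, -1.0]]
wrist_force: [-0.2, 0.2, -6.0]
gripper_width: 0.245
time_s: 8.25
tcp_pos: [0.486, 0.0121, 0.0482]
ee_rot: [[-0.999, 0.052, -0.0], [0.052, 0.999, 0.0], [0.0, -0.0, -1.0]]
wrist_force: [0.4, -1.1, -6.2]
gripper_width: 0.25
[0.48600245 0.01212683 0.04824053] [ 0.39938769 -1.0785257  -6.21601285] [-0.05379131  0.0948733  -0.00949823]
```

```bash
python3 -m jog '{"delta_pos":[[1,-0.05,0],[1,-0.05,0],[1,-0.05,0],[1,-0.05,0],[0,0,0]],"rot":[[0,0,0],[0,0,0],[0,0,0],[0,0,0],[0,0,0]],"grip":[5,5,5,5,5]}'
python3 -m jog '{"delta_pos":[[1,-0.05,0],[1,-0.05,0],[1,-0.05,0],[1,-0.05,0],[0,0,0]],"rot":[[0,0,0],[0,0,0],[0,0,0],[0,0,0],[0,0,0]],"grip":[5,5,5,5,5]}'
python3 - <<'E'
from h import *
s=r.sense();print(s["tcp_pos"],s["wrist_force"],s["moment"])
E
```

```text
time_s: 8.67
tcp_pos: [0.4903, 0.012, 0.0484]
ee_rot: [[-0.999, 0.052, 0.0], [0.052, 0.999, 0.0], [-0.0, 0.0, -1.0]]
wrist_force: [0.6, -0.4, -5.7]
gripper_width: 0.248
time_s: 9.08
tcp_pos: [0.4943, 0.0118, 0.0484]
ee_rot: [[-0.999, 0.052, 0.0], [0.052, 0.999, 0.0], [-0.0, 0.0, -1.0]]
wrist_force: [1.0, -0.2, -4.9]
gripper_width: 0.245
[0.49433513 0.01178084 0.04836404] [ 1.04596744 -0.20504079 -4.94250762] [-0.01302008  0.01175697  0.05792881]
```

```bash
for i in 1; do python3 -m jog '{"delta_pos":[[1.5,-0.08,0],[1.5,-0.08,0],[1.5,-0.08,0],[1.5,-0.08,0],[0,0,0]],"rot":[[0,0,0],[0,0,0],[0,0,0],[0,0,0],[0,0,0]],"grip":[5,5,5,5,5]}'; done
python3 -c "
from h import *
s=r.sense();print(s['tcp_pos'],s['wrist_force'],s['moment'])"
python3 -m jog '{"delta_pos":[[1.5,-0.08,0],[1.5,-0.08,0],[1.5,-0.08,0],[1.5,-0.08,0],[0,0,0]],"rot":[[0,0,0],[0,0,0],[0,0,0],[0,0,0],[0,0,0]],"grip":[5,5,5,5,5]}'
python3 -c "
from h import *
s=r.sense();print(s['tcp_pos'],s['wrist_force'],s['moment'])"
```

```text
time_s: 9.5
tcp_pos: [0.5005, 0.0115, 0.0484]
ee_rot: [[-0.999, 0.052, 0.001], [0.052, 0.999, 0.0], [-0.001, 0.0, -1.0]]
wrist_force: [0.2, -0.5, -5.5]
gripper_width: 0.248
[0.50051919 0.0114997  0.04837211] [ 0.1980261  -0.50804189 -5.50111172] [ 0.00951127 -0.0176961  -0.01094172]
time_s: 9.92
tcp_pos: [0.5065, 0.0112, 0.0484]
ee_rot: [[-0.999, 0.052, 0.001], [0.052, 0.999, 0.0], [-0.001, 0.0, -1.0]]
wrist_force: [0.4, -0.3, -5.9]
gripper_width: 0.246
[0.50646762 0.01116074 0.0483617 ] [ 0.4152411  -0.29175306 -5.91185527] [-0.07095662  0.00614764  0.01129599]
```

```bash
python3 -m jog '{"delta_pos":[[1.5,-0.08,0],[1.5,-0.08,0],[1.5,-0.08,0],[1.5,-0.08,0],[0,0,0]],"rot":[[0,0,0],[0,0,0],[0,0,0],[0,0,0],[0,0,0]],"grip":[5,5,5,5,5]}'
python3 -c "
from h import *
s=r.sense();print(s['tcp_pos'],s['wrist_force'],s['moment'])"
python3 -m jog '{"delta_pos":[[1.5,-0.08,0],[1.5,-0.08,0],[1.5,-0.08,0],[1.5,-0.08,0],[0,0,0]],"rot":[[0,0,0],[0,0,0],[0,0,0],[0,0,0],[0,0,0]],"grip":[5,5,5,5,5]}'
python3 -c "
from h import *
s=r.sense();print(s['tcp_pos'],s['wrist_force'],s['moment'])"
```

```text
time_s: 10.33
tcp_pos: [0.5125, 0.0108, 0.0484]
ee_rot: [[-0.999, 0.052, 0.001], [0.052, 0.999, 0.0], [-0.001, 0.0, -1.0]]
wrist_force: [1.3, 0.4, -5.7]
gripper_width: 0.247
[0.5124966  0.01084622 0.04837095] [ 1.25205077  0.44890265 -5.68512215] [-0.00541442 -0.01854337  0.03691223]
time_s: 10.75
tcp_pos: [0.5159, 0.0102, 0.0477]
ee_rot: [[-0.999, 0.052, -0.005], [0.052, 0.999, -0.001], [0.005, -0.001, -1.0]]
wrist_force: [-4.8, 1.1, -4.6]
gripper_width: 0.246
[0.51593919 0.0101743  0.04772489] [-4.76297543  1.07792277 -4.55604374] [0.51369593 1.30555771 0.08963722]
```

Contact earlier than expected: −4.8 N at jaw x about −9. I'll look.

```bash
python3 - <<'E'
from h import *
import pickle
s=r.sense();print(s["tcp_pos"],s["wrist_force"],s["moment"])
c=cap("scene");pickle.dump(c,open("scene3.pkl","wb"))
t=cap("top");pickle.dump(t,open("top3.pkl","wb"))
a=cv2.resize(c["frame"][210:285,215:290],None,fx=8,fy=8,interpolation=2)
b=cv2.resize(t["frame"][145:265,285:320],None,fx=5,fy=5,interpolation=2)
cv2.imwrite("pics/c3.png",np.hstack([a,b])[:,:,::-1])
E
```

```text
[0.51593919 0.0101743  0.04772489] [-4.76297543  1.07792277 -4.55604374] [0.51369593 1.30555771 0.08963722]
```

View pics/c3.png

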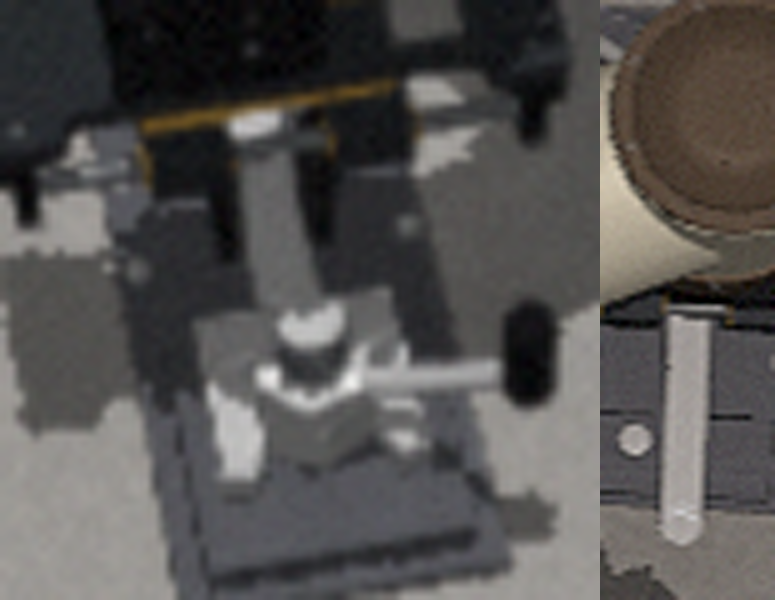

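```bash
python3 - <<'E'
from h import *
import pickle
s=pickle.load(open("scene3.pkl","rb"));c=pickle.load(open("top3.pkl","rb"))
S=lambda x,y:(x/8+215-.5,y/8+210-.5); T=lambda x,y:((x-600)/5+285-.5,y/5+145-.5)
o=np.array([595,7.]);a=np.radians(3.0);R=np.array([[np.cos(a),-np.sin(a)],[np.sin(a),np.cos(a)]])
d=lambda p:(R@(p[:2]*1e3-o)).round(1)
print("end",d(onz(c,*T(683,545),.0325)))
g=c["frame"].astype(float).mean(2)
for v in range(208,252,4):
    x=np.arange(295,309); w=np.clip(g[v,295:309]-130,0,None); print(v,d(onz(c,(w*x).sum()/w.sum(),v,.0325)),end=";")
print()
print("pin",d(onz(c,*T(634,440),.055)))
for q in[(218,490),(258,490),(395,458),(430,455)]: print("prong bottom",d(onz(s,*S(*q),.0205)))
for q in[(193,320),(392,290)]: print("crossbar back top",d(onz(s,*S(*q),.0325)))
print("nut bottom +x corner",d(onz(s,*S(315,463),.020)),"side corners",d(onz(s,*S(258,440),.020)))
print("screw top", d(onz(s,*S(310,322),.078)))
E
```

```text
end [-214.3   -1.9]
208 [-103.3    6.5];212 [-1.129e+02 -1.000e-01];216 [-122.8   -0.5];220 [-132.6   -0.8];224 [-142.5   -0.7];228 [-152.3   -0.6];232 [-162.1   -0.6];236 [-171.8   -0.5];240 [-181.6   -0.6];244 [-191.3   -0.7];248 [-201.    -1.6];
pin [-165.9   24.4]
prong bottom [ 19.7 -36.5]
prong bottom [ 22.4 -23.7]
prong bottom [19.4 22.8]
prong bottom [20.6 34.4]
crossbar back top [-41.  -34.1]
crossbar back top [-39.5  34. ]
nut bottom +x corner [15.5 -3.4] side corners [  2.7 -20.2]
screw top [-0.1 -0.7]
```

The handle line and prongs read 0.6–0.75 mm to −y of the nut's axis, so my bias correction overshot. That agrees with the +1 N in y. I back off 3 mm, shift +0.7 mm, and retry.

```bash
python3 -m jog '{"delta_pos":[[-3,0.15,0.3],[-3,0.15,0],[0,0.7,0],[0,0,0],[1.5,-0.08,0],[1.5,-0.08,0],[0,0,0]],"rot":[[0,0,0],[0,0,0],[0,0,0],[0,0,0],[0,0,0],[0,0,0],[0,0,0]],"grip":[5,5,5,5,5,5,5]}'
python3 -c "
from h import *
s=r.sense();print(s['tcp_pos'],s['wrist_force'],s['moment'])"
python3 -m jog '{"delta_pos":[[1,-0.05,0],[1,-0.05,0],[1,-0.05,0],[0,0,0],[0,0,0]],"rot":[[0,0,0],[0,0,0],[0,0,0],[0,0,0],[0,0,0]],"grip":[5,5,5,5,5]}'
python3 -c "
from h import *
s=r.sense();print(s['tcp_pos'],s['wrist_force'],s['moment'])"
```

```text
time_s: 11.43
tcp_pos: [0.5156, 0.0112, 0.0487]
ee_rot: [[-0.999, 0.052, 0.001], [0.052, 0.999, -0.0], [-0.001, 0.0, -1.0]]
wrist_force: [-0.3, -1.3, -5.1]
gripper_width: 0.249
[0.51556201 0.01124084 0.04866588] [-0.33329165 -1.34839169 -5.12546077] [-0.37754584 -0.07747378 -0.05388054]
time_s: 11.85
tcp_pos: [0.516, 0.0109, 0.0482]
ee_rot: [[-0.999, 0.052, -0.004], [0.052, 0.999, -0.001], [0.004, -0.001, -1.0]]
wrist_force: [-6.2, 0.6, -2.9]
gripper_width: 0.248
[0.51599171 0.01092799 0.04816991] [-6.21887583  0.62686218 -2.88489375] [0.37769915 1.5287701  0.05365701]
```

The stop is at the same x for both y offsets, so it's likely both prongs clamping on a nut that is turned by several degrees relative to the jaw. I'll measure the nut's yaw from the unobstructed first scene picture.

```bash
python3 - <<'E'
from h import *
import pickle
s=pickle.load(open("scene0.pkl","rb")); s2=pickle.load(open("scene2.pkl","rb"))
g=cv2.resize(s["frame"][240:272,238:272],None,fx=12,fy=12,interpolation=2).astype(float)
g2=cv2.resize(s2["frame"][240:272,238:272],None,fx=12,fy=12,interpolation=2).astype(float)
f=lambda g:np.clip((g-40)*2.0,0,255).astype(np.uint8)
cv2.imwrite("pics/nut.png",np.hstack([f(g),f(g2)])[:,:,::-1])
a=np.radians(-3)
for yaw in(-3.4,0,3.4):
    for k in(-60,0,60):
        b=a+np.radians(yaw+k); 
        print(yaw,k,[((proj(s,[.595+.0208*np.cos(b),.007+.0208*np.sin(b),z])-[237.5,239.5])*12).round(0).tolist() for z in(.02,.042)])
gg=s["frame"].astype(int).mean(2)
for v in(262,264,265,266): print(v,gg[v,243:268].round().astype(int).tolist())
E
```

```text
-3.4 -60 [[123.0, 323.0], [120.0, 268.0]]
-3.4 0 [[210.0, 352.0], [208.0, 297.0]]
-3.4 60 [[285.0, 303.0], [284.0, 247.0]]
0 -60 [[127.0, 327.0], [123.0, 271.0]]
0 0 [[216.0, 352.0], [214.0, 296.0]]
0 60 [[287.0, 299.0], [286.0, 243.0]]
3.4 -60 [[131.0, 330.0], [127.0, 275.0]]
3.4 0 [[221.0, 350.0], [220.0, 295.0]]
3.4 60 [[289.0, 294.0], [288.0, 238.0]]
262 [86, 85, 81, 81, 79, 97, 87, 86, 90, 88, 91, 87, 85, 85, 81, 82, 77, 81, 77, 78, 85, 84, 86, 86, 84]
264 [85, 87, 84, 79, 65, 80, 85, 84, 86, 86, 84, 88, 95, 84, 79, 77, 78, 70, 60, 46, 45, 46, 49, 53, 74]
265 [80, 85, 85, 83, 85, 78, 84, 83, 87, 82, 86, 86, 86, 78, 80, 78, 71, 55, 46, 46, 42, 48, 40, 44, 48]
266 [81, 84, 86, 84, 83, 71, 83, 83, 87, 89, 87, 84, 84, 84, 69, 65, 57, 45, 53, 55, 53, 57, 52, 52, 48]
```

View pics/nut.png

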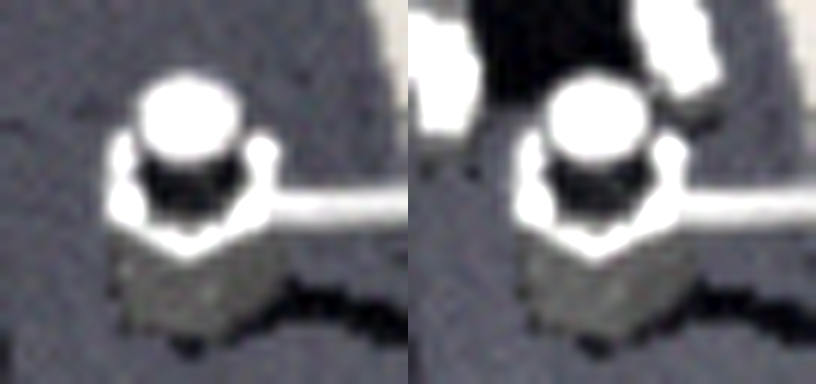

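The silhouette hints at a slightly clockwise (negative) nut yaw. I'll test by feel: back off 4 mm, turn the spanner −1.5° about the jaw centre, and push gently again.

```bash
python3 -m jog '{"delta_pos":[[-3,0.15,0.3],[-3.6,0.18,0],[0,1,0],[0,1,0],[0,0,0],[0,0,0]],"rot":[[0,0,0],[0,0,0],[0,0,-0.75],[0,0,-0.75],[0,0,0],[0,0,0]],"grip":[5,5,5,5,5,5]}'
python3 -c "
from h import *
s=r.sense();print(s['tcp_pos'],s['wrist_force'],s['moment'])"
python3 -m jog '{"delta_pos":[[1,-0.06,0],[1,-0.06,0],[1,-0.06,0],[1,-0.06,0],[1,-0.06,0],[0,0,0],[0,0,0]],"rot":[[0,0,0],[0,0,0],[0,0,0],[0,0,0],[0,0,0],[0,0,0],[0,0,0]],"grip":[5,5,5,5,5,5,5]}'
python3 -c "
from h import *
s=r.sense();print(s['tcp_pos'],s['wrist_force'],s['moment'])"
```

```text
time_s: 12.35
tcp_pos: [0.5118, 0.0134, 0.0491]
ee_rot: [[-0.997, 0.078, 0.001], [0.078, 0.997, -0.0], [-0.001, 0.0, -1.0]]
wrist_force: [0.3, -3.5, -5.7]
gripper_width: 0.251
[0.51178521 0.01344614 0.04911709] [ 0.32314643 -3.5302082  -5.71432535] [-0.79609622 -0.132351   -0.04148398]
time_s: 12.93
tcp_pos: [0.5159, 0.0131, 0.0487]
ee_rot: [[-0.997, 0.078, -0.001], [0.078, 0.997, -0.0], [0.001, -0.0, -1.0]]
wrist_force: [-0.9, -0.8, -5.7]
gripper_width: 0.249
[0.51591068 0.01308481 0.0486826 ] [-0.87152157 -0.82681896 -5.74490893] [-0.33643462  0.57422341 -0.11795432]
```

```bash
python3 -m jog '{"delta_pos":[[1,-0.08,0],[1,-0.08,0],[1,-0.08,0],[0,0,0],[0,0,0]],"rot":[[0,0,0],[0,0,0],[0,0,0],[0,0,0],[0,0,0]],"grip":[5,5,5,5,5]}'
python3 -c "
from h import *
s=r.sense();print(s['tcp_pos'],s['ee_rot'][:,1],s['wrist_force'],s['moment'])"
```

```text
time_s: 13.35
tcp_pos: [0.5163, 0.0127, 0.0482]
ee_rot: [[-0.997, 0.078, -0.007], [0.078, 0.997, -0.001], [0.007, -0.001, -1.0]]
wrist_force: [-6.8, 2.0, -2.9]
gripper_width: 0.248
[0.51628905 0.01270307 0.04819522] [ 0.07844955  0.99691698 -0.00148203] [-6.82269469  2.04713996 -2.87352222] [0.53952259 2.22867038 0.08593217]
```

```bash
python3 - <<'E'
from h import *
import pickle
F=[cap("scene") for _ in range(4)]
c=F[0]; c["frame"]=np.mean([f["frame"] for f in F],0)
pickle.dump(c,open("scene4.pkl","wb"))
a=cv2.resize(c["frame"][232:280,230:284],None,fx=12,fy=12,interpolation=cv2.INTER_LANCZOS4)
a=255*np.clip((a-30)/200,0,1)**.6
cv2.imwrite("pics/c4.png",a[:,:,::-1].astype(np.uint8))
E
```

```text
(no output)
```

View pics/c4.png

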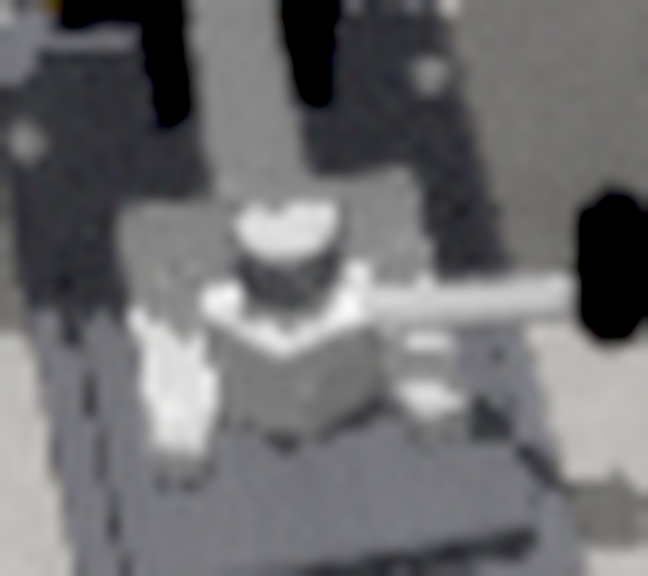

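```bash
python3 - <<'E'
from h import *
import pickle
s=pickle.load(open("scene4.pkl","rb"))
S=lambda x,y:(x/12+230-.46,y/12+232-.46)
o=np.array([595,7.]);a=np.radians(3.0);R=np.array([[np.cos(a),-np.sin(a)],[np.sin(a),np.cos(a)]])
d=lambda p:(R@(p[:2]*1e3-o)).round(1)
for n,q,z in[("prongL bottom outer",(155,487),.021),("prongL bottom inner",(208,480),.021),("prongR bot in",(405,440),.021),("prongR bot out",(465,432),.021),("prongL top end mid",(178,455),.033),("prongR top end mid",(435,408),.033),("nut bot corner",(290,440),.02),("nut left bot",(222,415),.02),("nut right bot",(383,395),.02),("head back L",(118,208),.033),("head back R",(410,170),.033),("screwtop",(288,215),.078),("handle/head L",(208,198),.033),("handle/head R",(303,180),.033)]:
    print(n,d(onz(s,*S(*q),z)))
E
```

```text
prongL bottom outer [ 24.6 -35.5]
prongL bottom inner [ 25.2 -23.8]
prongR bot in [23.9 20.3]
prongR bot out [24.5 33.7]
prongL top end mid [ 25.2 -30. ]
prongR top end mid [24.7 26.9]
nut bot corner [18.  -4.3]
nut left bot [  8.5 -17.7]
nut right bot [10.6 18.1]
head back L [-42.3 -31.8]
head back R [-39.2  34.5]
screwtop [-0.8  0.2]
handle/head L [-40.9 -11.5]
handle/head R [-41.4  10.3]
```

This picture puts the prong ends at x ≈ +24.7 (home: 26), the head back at −41 (home: −42), and the prongs about 6 mm past the nut's front corner (home: 5.2). So the frontal stop is the throat on the nut, and the spanner is home. The handle's end carries a rounded cap beyond −205, and that biased my earlier estimate. I relax the push, set it down and release.

```bash
python3 -m jog '{"delta_pos":[[-1.5,0.1,0],[-1,0,-0.4],[-0.5,0,-0.4],[0,0,-0.3],[0,0,0],[0,0,0]],"rot":[[0,0,0],[0,0,0],[0,0,0],[0,0,0],[0,0,0],[0,0,0]],"grip":[5,5,5,5,5,5]}'
python3 -c "
from h import *
s=r.sense();print(s['tcp_pos'],s['wrist_force'],s['moment'])"
python3 -m jog '{"delta_pos":[[0,0,0],[0,0,0],[0,0,0],[0,0,0],[0,0,0],[0,0,0],[0,0,0],[0,0,0],[0,0,0],[0,0,0]],"rot":[[0,0,0],[0,0,0],[0,0,0],[0,0,0],[0,0,0],[0,0,0],[0,0,0],[0,0,0],[0,0,0],[0,0,0]],"grip":[25,28,32,40,50,60,70,80,80,80]}'
```

```text
time_s: 14.05
tcp_pos: [0.516, 0.013, 0.0479]
ee_rot: [[-0.997, 0.078, -0.001], [0.078, 0.997, -0.0], [0.001, -0.0, -1.0]]
wrist_force: [-5.6, 0.1, -1.9]
gripper_width: 0.246
[0.51604488 0.01298575 0.04786954] [-5.63915495  0.08144129 -1.88767597] [ 0.05738606  1.44835077 -0.03855814]
time_s: 14.88
tcp_pos: [0.5165, 0.0131, 0.0478]
ee_rot: [[-0.997, 0.078, 0.0], [0.078, 0.997, 0.0], [-0.0, 0.0, -1.0]]
wrist_force: [-0.4, -0.9, 0.9]
gripper_width: 0.749
```

```bash
python3 -m jog '{"delta_pos":[[0,0,5],[0,0,12],[0,0,20],[0,0,25],[0,0,25],[-15,15,25],[-30,30,10],[-30,30,0],[-30,30,0],[-20,20,0]],"rot":[[0,0,0],[0,0,0],[0,0,0],[0,0,0],[0,0,0],[0,0,0],[0,0,0],[0,0,0],[0,0,0],[0,0,0]],"grip":[80,80,80,80,80,80,80,80,80,80]}'
python3 - <<'E'
from h import *
import pickle
s=r.sense();print(s["tcp_pos"],s["wrist_force"])
F={}
for n in("scene","top"):
    c=cap(n);pickle.dump(c,open(n+"5.pkl","wb"));F[n]=c["frame"]
a=cv2.resize(F["scene"][195:285,215:290],None,fx=6,fy=6,interpolation=2);b=cv2.resize(F["top"][140:268,270:335],None,fx=540/128,fy=540/128,interpolation=2)
print(a.shape,b.shape);cv2.imwrite("pics/c5.png",np.hstack([a,b])[:,:,::-1])
E
```

```text
time_s: 15.72
tcp_pos: [0.3917, 0.1366, 0.1701]
ee_rot: [[-0.997, 0.078, 0.001], [0.078, 0.997, 0.001], [-0.001, 0.001, -1.0]]
wrist_force: [0.3, 0.2, 0.5]
gripper_width: 0.799
[0.39168395 0.13664351 0.1700651 ] [0.32495001 0.15331254 0.51217371]
(540, 450, 3) (540, 274, 3)
```

View pics/c5.png

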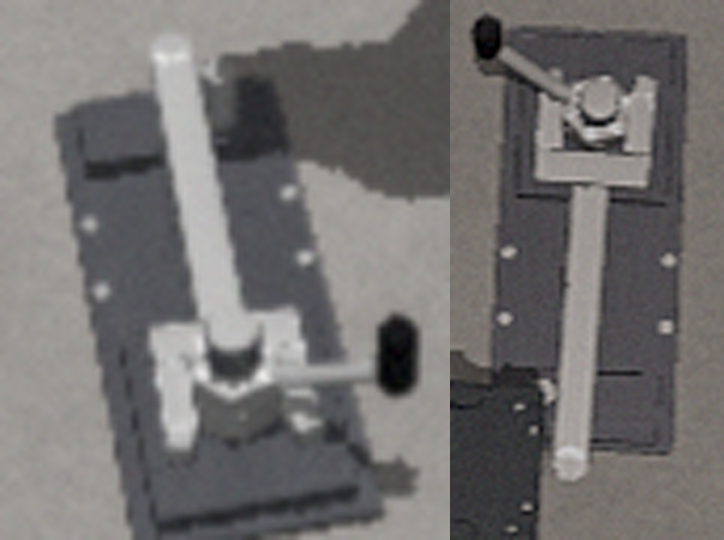

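```bash
python3 - <<'E'
from h import *
import pickle
c=pickle.load(open("top5.pkl","rb"));s=pickle.load(open("scene5.pkl","rb"));k=540/128
T=lambda x,y:((x-450)/k+270-.4,y/k+140-.4);S=lambda x,y:(x/6+215-.4,y/6+195-.4)
o=np.array([595,7.]);a=np.radians(3.0);R=np.array([[np.cos(a),-np.sin(a)],[np.sin(a),np.cos(a)]])
d=lambda p:(R@(p[:2]*1e3-o)).round(1)
for n,q,z in[("pr+y end",(545,95),.032),("pr-y end",(645,76),.032),("xbar back",(537,181),.032),("xbar back",(650,187),.032),("xbar front",(563,150),.032),("xbar front",(628,152),.032),("end",(570,478),.032),("end cap start",(572,448),.032),("pin",(547,391),.055),("screw",(602,97),.078),("knob",(488,36),.103)]:
    print(n,d(onz(c,*T(*q),z)))
g=c["frame"].astype(float).mean(2)
P=[]
for v in range(188,246,3):
    u0=301.5+(v-186)*-.03; x=np.arange(295,313); w=np.clip(g[v,295:313]-120,0,None); w[abs(x-np.interp(v,[186,250],[303.5,298.5]))>4.5]=0
    P.append(d(onz(c,(w*x).sum()/w.sum(),v,.032)))
P=np.array(P);f=np.polyfit(P[:,0],P[:,1],1);print("handle yaw rel",np.degrees(np.arctan(f[0])),"y at 0",f[1],"y at pin",np.polyval(f,-165), "resid",np.std(P[:,1]-np.polyval(f,P[:,0])))
for n,q,z in[("L end",(180,450),.020),("R end",(312,432),.020),("back L",(150,325),.032),("nut corner bottom",(240,440),.02)]: print(n,d(onz(s,*S(*q),z)))
E
```

```text
pr+y end [11.2 30.1]
pr-y end [ 25.6 -28.6]
xbar back [-40.8  32.5]
xbar back [-41.1 -34. ]
xbar front [-21.5  18. ]
xbar front [-20.8 -20.3]
end [-213.2    5.5]
end cap start [-195.9    5.1]
pin [-165.3   21.4]
screw [ 0.6 -1.8]
knob [26.3 63.6]
handle yaw rel -1.581284563885085 y at 0 0.08842002496518842 y at pin 4.643349194199477 resid 0.13160070108805805
L end [ 17.4 -28.6]
R end [20.1 30.1]
back L [-43.2 -31. ]
nut corner bottom [17.7 -1.8]
```

Spanner is home: crossbar front at −21.2 (throat nominal −21.6), prong end at 25.6, handle 4.6 mm toward the pin with a small gap left. Next is the lever, with shut fingers placed behind the knob on its counter-clockwise side.

```bash
python3 -m jog '{"delta_pos":[[12,-3,0],[24,-6,0],[28,-7,0],[30,-8,0],[30,-8,0],[30,-8,0],[28,-7,-5],[18,-5,-5],[12,-1.5,-5],[0,0,-5]],"rot":[[0,0,0],[0,0,-3],[0,0,-3],[0,0,-3],[0,0,-3],[0,0,-3],[0,0,-3],[0,0,-3],[0,0,-1.5],[0,0,0]],"grip":[60,40,20,0,0,0,0,0,0,0]}'
python3 -m jog '{"delta_pos":[[0,0,-10],[0,0,-15],[0,0,-15],[0,0,-10],[0,0,-3],[0,0,0],[0,0,0]],"rot":[[0,0,0],[0,0,0],[0,0,0],[0,0,0],[0,0,0],[0,0,0],[0,0,0]],"grip":[0,0,0,0,0,0,0]}'
python3 - <<'E'
from h import *
import pickle
s=r.sense();print(s["tcp_pos"],s["ee_rot"][:,1],s["wrist_force"],s["joints"],s["gripper_width"])
F={}
for n in("scene","top"):
    c=cap(n);pickle.dump(c,open(n+"6.pkl","wb"));F[n]=c["frame"]
a=cv2.resize(F["scene"][185:285,215:315],None,fx=5,fy=5,interpolation=2)
cv2.imwrite("pics/c6.png",a[:,:,::-1])
E
```

```text
time_s: 16.65
tcp_pos: [0.6079, 0.081, 0.1484]
ee_rot: [[-0.89, 0.456, 0.0], [0.456, 0.89, -0.0], [-0.001, -0.0, -1.0]]
wrist_force: [0.1, 0.4, 1.5]
gripper_width: 0.125
time_s: 17.23
tcp_pos: [0.6058, 0.0824, 0.0969]
ee_rot: [[-0.892, 0.453, 0.001], [0.453, 0.892, -0.0], [-0.001, 0.0, -1.0]]
wrist_force: [-0.7, 0.3, -0.1]
gripper_width: 0.007
[0.60582803 0.08242271 0.09692013] [4.52769744e-01 8.91627427e-01 2.99564650e-04] [-0.67483412  0.2787929  -0.08016986] [ 2.29063014e+01  2.87944038e+01 -1.23119091e+01  2.17630935e-02
 -4.88573903e+01 -1.39842149e+02] 0.006878313472293862
```

View pics/c6.png

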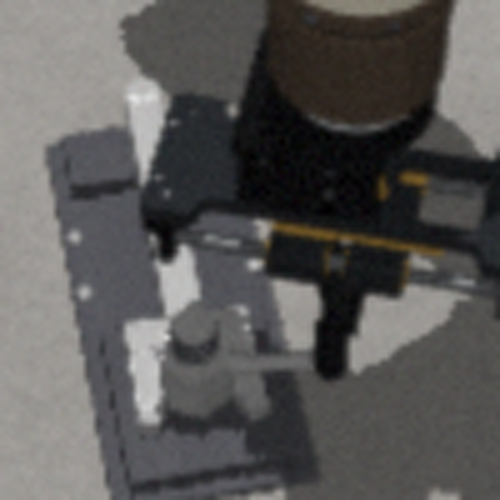

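Gripper stands behind the knob at crop (335,340), no contact. Joint 6 at −140° would run out during the clockwise swing, so I lift, half-turn the tool (same shape), and lower again.

```bash
python3 -m jog '{"delta_pos":[[-2,1,12],[0,0,15],[0,0,15],[0,0,0],[0,0,0],[0,0,0],[0,0,0],[0,0,0],[0,0,0],[0,0,0]],"rot":[[0,0,0],[0,0,0],[0,0,7],[0,0,7],[0,0,7],[0,0,7],[0,0,7],[0,0,7],[0,0,7],[0,0,7]],"grip":[0,0,0,0,0,0,0,0,0,0]}'
python3 -m jog '{"delta_pos":[[0,0,0],[0,0,0],[0,0,0],[0,0,0],[0,0,0],[0,0,0],[0,0,0],[0,0,0],[0,0,0],[0,0,0]],"rot":[[0,0,7],[0,0,7],[0,0,7],[0,0,7],[0,0,7],[0,0,7],[0,0,7],[0,0,7],[0,0,7],[0,0,7]],"grip":[0,0,0,0,0,0,0,0,0,0]}'
python3 -m jog '{"delta_pos":[[0,0,0],[0,0,0],[0,0,0],[0,0,0],[0,0,0],[0,0,0],[0,0,0],[0,0,0],[0,0,0],[0,0,0]],"rot":[[0,0,7],[0,0,7],[0,0,7],[0,0,7],[0,0,7],[0,0,7],[0,0,7],[0,0,4],[0,0,0],[0,0,0]],"grip":[0,0,0,0,0,0,0,0,0,0]}'
python3 - <<'E'
from h import *
s=r.sense();print(s["tcp_pos"],s["ee_rot"][:,1],s["wrist_force"],s["joints"].round(1))
E
```

```text
time_s: 18.17
tcp_pos: [0.6041, 0.0833, 0.1402]
ee_rot: [[-0.871, -0.491, 0.002], [-0.491, 0.871, 0.001], [-0.002, -0.0, -1.0]]
wrist_force: [-0.5, -0.4, 0.6]
gripper_width: 0.009
time_s: 19.0
tcp_pos: [0.6041, 0.0833, 0.1401]
ee_rot: [[0.163, -0.987, 0.002], [-0.987, -0.163, 0.001], [-0.0, -0.002, -1.0]]
wrist_force: [-0.2, -0.3, -1.0]
gripper_width: 0.004
time_s: 19.83
tcp_pos: [0.6041, 0.0833, 0.1397]
ee_rot: [[0.882, -0.471, 0.002], [-0.471, -0.882, 0.001], [0.001, -0.001, -1.0]]
wrist_force: [0.4, 1.2, -0.2]
gripper_width: 0.008
[0.60407827 0.08331593 0.13967719] [-0.47069134 -0.88229691 -0.00135405] [ 0.38758768  1.18838116 -0.20390305] [ 23.   25.9 -10.1   0.  -53.9  38.9]
```

```bash
python3 -m jog '{"delta_pos":[[0,0,-10],[0,0,-14],[0,0,-12],[0,0,-6],[0,0,-1],[0,0,0]],"rot":[[0,0,0],[0,0,0],[0,0,0],[0,0,0],[0,0,0],[0,0,0]],"grip":[0,0,0,0,0,0]}'
python3 -m jog '{"delta_pos":[[1.3,-0.2,0],[1.3,-0.2,0],[1.3,-0.25,0],[1.3,-0.3,0],[1.3,-0.3,0],[0,0,0]],"rot":[[0,0,0],[0,0,0],[0,0,0],[0,0,0],[0,0,0],[0,0,0]],"grip":[0,0,0,0,0,0]}'
cat > f.py <<'E'
from h import *
s=r.sense();p=s["tcp_pos"][:2]*1e3-[595,6.6];ph=np.arctan2(p[1],p[0])
y=-s["ee_rot"][:,1]; w=s["wrist_force"]; th=ph-np.radians(14.2)
print("t",s["time_s"],"r",np.hypot(*p).round(1),"phi",np.degrees(ph).round(2),"yaw-y",np.degrees(np.arctan2(y[1],y[0])).round(1),"F",w.round(2),"push",(-(w[0]*np.sin(th)-w[1]*np.cos(th))).round(2),"radial",(w[0]*np.cos(th)+w[1]*np.sin(th)).round(2), "z",s["tcp_pos"][2].round(4))
E
python3 f.py
python3 -c "
import numpy as np
for a in range(78,-2,-8):
  f=lambda d:(75.5*np.cos(np.radians(d)),75.5*np.sin(np.radians(d)))
  p,q=np.array(f(a)),np.array(f(a-8)); print(a,((q-p)/8).round(2))"
```

```text
time_s: 20.33
tcp_pos: [0.6037, 0.0831, 0.0949]
ee_rot: [[0.883, -0.469, -0.001], [-0.469, -0.883, -0.001], [-0.001, 0.001, -1.0]]
wrist_force: [-0.8, 0.2, 0.1]
gripper_width: 0.007
time_s: 20.83
tcp_pos: [0.6107, 0.0819, 0.0956]
ee_rot: [[0.883, -0.469, 0.001], [-0.469, -0.883, 0.0], [0.0, -0.0, -1.0]]
wrist_force: [-0.4, -0.7, 0.7]
gripper_width: 0.005
t 20.8333 r 76.9 phi 78.23 yaw-y 62.0 F [-0.44 -0.69  0.7 ] push 0.09 radial -0.82 z 0.0956
78 [ 1.27 -0.36]
70 [ 1.2  -0.54]
62 [ 1.12 -0.7 ]
54 [ 1.01 -0.85]
46 [ 0.88 -0.98]
38 [ 0.74 -1.09]
30 [ 0.58 -1.18]
22 [ 0.41 -1.25]
14 [ 0.23 -1.3 ]
6 [ 0.05 -1.32]
```

```bash
python3 -m jog '{"delta_pos":[[1.27,-0.36,0],[1.27,-0.36,0],[1.27,-0.36,0],[1.27,-0.36,0]],"rot":[[0,0,-0.5],[0,0,-0.5],[0,0,-1],[0,0,-1]],"grip":[0,0,0,0]}' >/dev/null; python3 f.py
python3 -m jog '{"delta_pos":[[1.27,-0.4,0],[1.27,-0.4,0],[1.27,-0.4,0],[1.27,-0.4,0]],"rot":[[0,0,-1],[0,0,-1],[0,0,-1],[0,0,-1]],"grip":[0,0,0,0]}' >/dev/null; python3 f.py
```

```text
t 21.1667 r 76.6 phi 75.01 yaw-y 58.9 F [-3.14  1.96  1.23] push 3.7 radial 0.18 z 0.0952
t 21.5 r 76.5 phi 70.77 yaw-y 54.9 F [-2.47  1.77 -0.09] push 3.04 radial 0.12 z 0.0952
```

```bash
python3 -m jog '{"delta_pos":[[1.2,-0.54,0],[1.2,-0.54,0],[1.2,-0.54,0],[1.2,-0.54,0],[1.2,-0.54,0],[1.2,-0.54,0],[1.2,-0.54,0],[1.2,-0.54,0]],"rot":[[0,0,-1],[0,0,-1],[0,0,-1],[0,0,-1],[0,0,-1],[0,0,-1],[0,0,-1],[0,0,-1]],"grip":[0,0,0,0,0,0,0,0]}' >/dev/null; python3 f.py
python3 -m jog '{"delta_pos":[[1.12,-0.7,0],[1.12,-0.7,0],[1.12,-0.7,0],[1.12,-0.7,0],[1.12,-0.7,0],[1.12,-0.7,0],[1.12,-0.7,0],[1.12,-0.7,0]],"rot":[[0,0,-1],[0,0,-1],[0,0,-1],[0,0,-1],[0,0,-1],[0,0,-1],[0,0,-1],[0,0,-1]],"grip":[0,0,0,0,0,0,0,0]}' >/dev/null; python3 f.py
```

```text
t 22.1667 r 76.4 phi 62.71 yaw-y 46.9 F [-3.7   2.24  1.4 ] push 4.25 radial -0.78 z 0.0953
t 22.8333 r 76.3 phi 54.7 yaw-y 38.9 F [-2.9   2.29  0.31] push 3.63 radial -0.72 z 0.0953
```

```bash
python3 -m jog '{"delta_pos":[[1.03,-0.8,0],[1.03,-0.8,0],[1.03,-0.8,0],[1.0,-0.85,0]],"rot":[[0,0,-1],[0,0,-1],[0,0,-1],[0,0,-1]],"grip":[0,0,0,0]}' >/dev/null; python3 f.py
python3 - <<'E'
from h import *
import pickle
c=cap("top");pickle.dump(c,open("top7.pkl","wb"))
o=np.array([595,7.]);a=np.radians(3.0);R=np.array([[np.cos(a),-np.sin(a)],[np.sin(a),np.cos(a)]])
d=lambda p:(R@(p[:2]*1e3-o)).round(1)
g=c["frame"].astype(float).mean(2);P=[]
for v in range(188,246,3):
    x=np.arange(295,313); w=np.clip(g[v,295:313]-120,0,None); w[abs(x-np.interp(v,[186,250],[303.5,298.5]))>4.5]=0
    if w.sum()>50: P.append(d(onz(c,(w*x).sum()/w.sum(),v,.032)))
P=np.array(P);print(P.tolist()); f=np.polyfit(P[:,0],P[:,1],1);print(np.degrees(f[0]),f[1],np.polyval(f,-165))
E
```

```text
t 23.1667 r 76.3 phi 50.75 yaw-y 34.9 F [-3.03  3.91  0.59] push 4.95 radial -0.11 z 0.0953
[[-53.1, 1.2], [-60.6, 1.5], [-68.2, 2.0], [-75.7, 1.8], [-83.2, 2.2], [-90.7, 2.7], [-98.1, 2.8], [-105.6, 3.0], [-113.0, 3.1], [-120.5, 3.4], [-127.9, 3.5], [-135.3, 4.0], [-142.7, 4.1], [-150.0, 4.3], [-157.4, 4.7], [-164.7, 4.6], [-172.1, 4.9], [-179.4, 5.4], [-186.7, 5.7], [-194.0, 5.6]]
-1.7981905963072622 -0.3649328249546542 4.813484344899061
```

Spanner holding (handle at the pin 4.8 mm, was 4.6). Continue in smaller steps.

```bash
python3 -m jog '{"delta_pos":[[0.97,-0.9,0],[0.95,-0.92,0],[0.93,-0.94,0],[0.91,-0.96,0]],"rot":[[0,0,-1],[0,0,-1],[0,0,-1],[0,0,-1]],"grip":[0,0,0,0]}' >/dev/null; python3 f.py
```

```text
t 23.55 r 76.1 phi 46.72 yaw-y 30.9 F [-2.24  4.46  0.43] push 4.97 radial 0.51 z 0.0955
```

```bash
python3 -m jog '{"delta_pos":[[0.89,-0.97,0],[0.88,-0.98,0],[0.86,-1.0,0],[0.84,-1.02,0]],"rot":[[0,0,-1],[0,0,-1],[0,0,-1],[0,0,-1]],"grip":[0,0,0,0]}' >/dev/null; python3 f.py
```

```text
t 23.8833 r 75.9 phi 42.72 yaw-y 26.9 F [-1.5   4.82 -0.46] push 4.95 radial 0.99 z 0.0955
```

```bash
python3 -m jog '{"delta_pos":[[0.82,-1.03,0],[0.8,-1.05,0],[0.78,-1.06,0],[0.76,-1.08,0]],"rot":[[0,0,-1],[0,0,-1],[0,0,-1],[0,0,-1]],"grip":[0,0,0,0]}' >/dev/null; python3 f.py
```

```text
t 24.2167 r 75.4 phi 38.72 yaw-y 22.9 F [-0.59  4.42 -0.59] push 4.26 radial 1.3 z 0.0955
```

```bash
python3 -m jog '{"delta_pos":[[0.8,-1.08,0],[0.78,-1.09,0],[0.76,-1.1,0],[0.74,-1.1,0]],"rot":[[0,0,-1],[0,0,-1],[0,0,-1],[0,0,-1]],"grip":[0,0,0,0]}' >/dev/null; python3 f.py
```

```text
t 24.55 r 75.2 phi 34.67 yaw-y 18.9 F [-1.44  4.87 -0.9 ] push 5.06 radial 0.36 z 0.0955
```

```bash
python3 -m jog '{"delta_pos":[[0.72,-1.12,0],[0.7,-1.13,0],[0.68,-1.14,0],[0.65,-1.15,0]],"rot":[[0,0,-1],[0,0,-1],[0,0,-1],[0,0,-1]],"grip":[0,0,0,0]}' >/dev/null; python3 f.py
```

```text
t 24.8833 r 75.4 phi 31.76 yaw-y 14.9 F [-3.22 11.67  0.72] push 12.1 radial 0.46 z 0.0954
```

```bash
python3 -m jog '{"delta_pos":[[0.62,-1.17,0],[0.6,-1.18,0],[0.57,-1.19,0],[0.55,-1.2,0]],"rot":[[0,0,-1],[0,0,-1],[0,0,-1],[0,0,-1]],"grip":[0,0,0,0]}' >/dev/null; python3 f.py
```

```text
t 25.2167 r 75.6 phi 29.36 yaw-y 10.9 F [-4.61 17.21  3.21] push 17.82 radial 0.05 z 0.0953
```

Tight: the push rose to 17.8 N. I ease to about 14–15 N and hold.

```bash
python3 -m jog '{"delta_pos":[[-0.15,0.6,0],[-0.15,0.6,0],[0,0,0]],"rot":[[0,0,0],[0,0,0],[0,0,0]],"grip":[0,0,0]}' >/dev/null; python3 f.py
python3 -m jog '{"delta_pos":[[0,0,0],[0,0,0],[0,0,0],[0,0,0]],"rot":[[0,0,0],[0,0,0],[0,0,0],[0,0,0]],"grip":[0,0,0,0]}' >/dev/null; python3 f.py
```

```text
t 25.4667 r 75.6 phi 29.62 yaw-y 11.0 F [-4.3  12.03  1.06] push 12.75 radial -0.95 z 0.0954
t 25.8 r 75.6 phi 29.63 yaw-y 11.0 F [-3.94 12.78  1.23] push 13.37 radial -0.4 z 0.0954
```

```bash
python3 -m jog '{"delta_pos":[[0.1,-0.4,0],[0,0,0],[0,0,0],[0,0,0],[0,0,0]],"rot":[[0,0,0],[0,0,0],[0,0,0],[0,0,0],[0,0,0]],"grip":[0,0,0,0,0]}' >/dev/null; python3 f.py
python3 -m jog '{"delta_pos":[[0,0,0],[0,0,0],[0,0,0],[0,0,0],[0,0,0],[0,0,0]],"rot":[[0,0,0],[0,0,0],[0,0,0],[0,0,0],[0,0,0],[0,0,0]],"grip":[0,0,0,0,0,0]}' >/dev/null; python3 f.py
```

```text
t 26.2167 r 75.6 phi 29.55 yaw-y 11.0 F [-4.14 13.67  1.25] push 14.28 radial -0.37 z 0.0954
t 26.7167 r 75.6 phi 29.55 yaw-y 11.0 F [-4.89 14.74  2.44] push 15.5 radial -0.82 z 0.0954
```

Steady at 14–15.5 N for over a second, with no further motion. Next I back off, lift clear, retreat and look.

```bash
python3 -m jog '{"delta_pos":[[-0.5,2,0],[-0.5,2,0],[-1,3,0],[-2,6,0],[-2,8,0],[0,0,10],[0,0,20],[0,0,25],[0,0,25],[0,0,15]],"rot":[[0,0,0],[0,0,0],[0,0,0],[0,0,0],[0,0,0],[0,0,0],[0,0,0],[0,0,0],[0,0,0],[0,0,0]],"grip":[0,0,0,0,0,0,0,0,0,0]}'
python3 -m jog '{"delta_pos":[[-10,15,0],[-20,30,0],[-25,35,0],[-25,35,0],[-25,35,0],[-25,30,0],[-25,15,0],[-10,5,0],[0,0,0],[0,0,0]],"rot":[[0,0,0],[0,0,0],[0,0,0],[0,0,0],[0,0,0],[0,0,0],[0,0,0],[0,0,0],[0,0,0],[0,0,0]],"grip":[0,0,0,0,0,0,0,0,0,0]}'
python3 - <<'E'
from h import *
import pickle
F={}
for n in("scene","top"):
    c=cap(n);pickle.dump(c,open(n+"8.pkl","wb"));F[n]=c["frame"]
a=cv2.resize(F["scene"][195:285,215:290],None,fx=6,fy=6,interpolation=2);b=cv2.resize(F["top"][140:268,270:335],None,fx=540/128,fy=540/128,interpolation=2)
cv2.imwrite("pics/c8.png",np.hstack([a,b])[:,:,::-1])
o=np.array([595,7.]);q=np.radians(3.0);R=np.array([[np.cos(q),-np.sin(q)],[np.sin(q),np.cos(q)]])
d=lambda p:(R@(p[:2]*1e3-o)).round(1)
g=c["frame"].astype(float).mean(2);P=[]
for v in range(188,246,3):
    x=np.arange(295,313); w=np.clip(g[v,295:313]-120,0,None); w[abs(x-np.interp(v,[186,250],[303.5,298.5]))>4.5]=0
    if w.sum()>50: P.append(d(onz(c,(w*x).sum()/w.sum(),v,.032)))
P=np.array(P);f=np.polyfit(P[:,0],P[:,1],1);print(np.degrees(f[0]),f[1],np.polyval(f,-165))
E
```

```text
time_s: 27.55
tcp_pos: [0.6567, 0.0617, 0.1946]
ee_rot: [[0.192, -0.981, 0.005], [-0.981, -0.192, -0.0], [0.001, -0.005, -1.0]]
wrist_force: [0.9, 0.9, 0.0]
gripper_width: 0.005
time_s: 28.38
tcp_pos: [0.493, 0.2587, 0.1913]
ee_rot: [[0.192, -0.981, 0.001], [-0.981, -0.192, 0.0], [-0.0, -0.001, -1.0]]
wrist_force: [-0.2, -0.6, 0.3]
gripper_width: 0.003
-1.8360998615518378 -0.4319399801180876 4.855648036498028
```

View pics/c8.png

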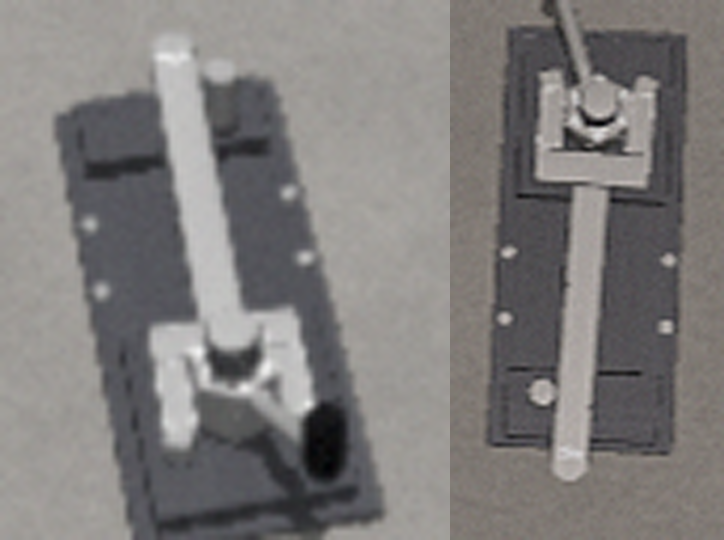

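The spanner is home on the nut with its handle against the pin. The lever is at its tight position, and the robot touches nothing.

```bash
python3 -c "
from h import *
print(finish_job())"
```

```text
the job is handed in; nothing more can be done
None
```

The stop screw is locked. The big spanner is home on the lower nut with its handle against the stop pin, and the jam nut's lever is tight. I handed the job in at about 28.5 s.

- **Spanner:** I gripped the grey spanner by its handle and slid it along +x until the throat stopped on the nut. I then let go of it. The last check before the lever put the crossbar front at x −21.2 mm (throat nominal −21.6) and the prong end at +25.6 mm (nominal 26).
- **Lever:** I pushed the knob clockwise with shut fingers, and it turned about 46° at 3 to 5 N before going tight. The highest push I read was 17.8 N. I then eased off and held 13 to 15.5 N for about 1.3 s, and the lever did not move further.
- **Final picture:** the handle sits 4.9 mm toward the pin with almost no gap. Its angle changed by only about 0.3° during tightening.

**Checks that disagreed:** at first the spanner looked about 9 mm short of home, because the handle has a rounded cap beyond its stated end. So I pressed the throat onto the nut three times, at up to about 7 N. On the last try I turned the spanner 1.5° clockwise, which may have turned the nut by up to that much.

I read forces only between moves, so a brief higher peak can't be excluded. I did not measure the nut's final angle directly.

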